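Rack the flanged spindles from the hook-pull drawer

ROBOT

A 6-joint arm with a two-finger parallel gripper is mounted at the origin on the work surface. World frame = base frame: x ahead of the robot, y to its left, z up, the work surface at z = 0. Lengths are in m, angles in rad, forces in N, time in s.
With the tool pointing down it reaches from about 0.275 to 0.725 m from the base axis. Payload 5.6 kg.
Tool frame: the origin (TCP) lies on the centre line of the jaws, within the pads' length; the fingertips stand 8 mm ahead of it and the grasp point (between the pads) lies 11 mm behind it; z points along the fingers, y is the line along which they close (so a half turn about z gives the same grasp; the last joint's range is limited). The gripper opens to 85 mm and grips with 20 to 120 N. Pads are 22 mm wide; open, the fingers measure 114 mm over their backs; the gripper's body (76 mm by 85 mm) begins 54 mm behind the grasp point. The pads swing forward as they close: fully open they stand 13 mm farther back than shut.
Start: joints at [-1.008, 0.255, 0.108, 0, -1.424, -0.285], TCP at [0.151, -0.529, 0.239] pointing down, gripper open.
Joint ranges: [-2.95, 2.95], [-1.21, 1.97], [-1.09, 1.5], [-2.87, 1.71], [-2.94, -0.07], [-3.05, 3.05]. Speed limits (rad/s): [2.57, 2.57, 3.14, 3.14, 3.14, 3.14].

INTERFACE

Orientations are given as a 3x3 rotation matrix whose columns are the frame's x, y, z axes.
In Python, from bench import sense, capture, finish_job gives the robot as it stands.
- The arm moves only by the tool apply_moves, never from a script. Its argument "series" is a list of rows, each a list of 3 entries, a list of its own where there are three numbers: the turn, a rotation vector about the tool's x, y, z in rad, then the shift along the tool's x, y, z in cm, then the closure, from 0 (fully open) to 1 (shut). In form: [[[ax, ay, az], [dx, dy, dz], jaw], ...]. A call has 1 to 12 rows; each row is the pose to reach, as a shift and turn from the pose commanded when the call began, along the tool's axes at that moment; what a row does not reach only later rows make up. A row lasts 1/12 s, in which the tool goes at most 41.7 mm and 7.16 degrees, less where a joint would pass 70% of its speed; a pose out of reach is approached as far as the arm can. A call with a gripper value outside its range is refused whole. The fingers move at their own pace and stop on an object; the grip force is fixed at half the most. Time passes only in rows, so rows that repeat a pose let the fingers close. It gives the time, the measured TCP pose, the force, the opening and the grip force at its end, in the units of the state.
- sense(): the state, without advancing time (a new reading comes with each control period).
- capture(name): name is "side" or "top"; returns a dict with "frame" (384x512x3 uint8, red, green, blue), "fx", "fy", "cx", "cy" (pixels), "view" (4x4, takes a point from world to camera coordinates). Camera axes: x right, y up, looking along -z (the intrinsics and any distortion apply to the point x, -y, -z); pixel columns grow to the right and rows downward; lengths in m; the calibration is good to about 2 mm. A picture is of the moment at which its call begins. There is no depth.
- finish_job(): hands the job in; it is judged then, once.
The state is a dict: "t": time; "joint_positions": joint angles; "qvel": joint speeds; "joint_efforts": joint torques, N m; "tool_pos": TCP position; "eef_rot": TCP orientation; "ft_force": force on the tool from outside, world axes, zero at the start; "wrist_torque": the same for the moment, N m; "opening": finger opening in m; "grasp_force": force on a finger pad.
Only numpy, scipy, OpenCV 4.12 (cv2) and the standard library are available. Lean on these libraries where they do the work, as an engineer would, in place of code of your own. Each camera call takes 0.05 s, during which the arm holds its last target. There are 200 camera calls.

TASK

Take the pull hook, put its tip into the drawer's finger hole and pull the drawer fully out with it. Move every spindle found in the drawer to the L-shaped keeper track: stand it on the apron, slide its flange in under the lips and on round the corner, until all stand upright in the long leg with the corner left free. Push the drawer fully shut and leave the hook lying flat on its rubber mat, with all the other things on the bench left alone.

Things in the scene. Friction and masses are not known exactly. Their poses are not given: they have to be found in the camera images.
- cab: fixed grey low cabinet, 180 mm wide, 200 mm deep, its top 94 mm above the bench, with one drawer. Origin at the bottom centre of its front face; +x points from the front into the cabinet (the drawer opens along -x), y along its width, z up.
- drawer (a joint): opening of the drawer in m: 0 shut, 0.17 fully out (hard stop; its inside is then clear of the cabinet's roof). About 2 N friction; stays where left. Tray inside 159 mm deep (cab x 0 to 159 mm when shut), 144 mm wide; inner floor 10 mm, side and back walls' top 30 mm above the bench. Front panel 8 mm thick in front of the cabinet's face, 180 mm wide, top 52 mm high. No handle.
- drawer_hole (a point): centre of the 24 mm round vertical finger hole, at the top face (52 mm above the bench) of a flat ledge, 6 mm thick, 70 mm wide, sticking out 42 mm from the drawer's front panel (ledge edge 21 mm from the hole's centre); free space under the ledge. Moves with the drawer; axes as cab.
- hook: pull hook lying on the mat: wooden handle 100 mm long, 22 mm wide, 30 mm high, and from its front end near the top a steel rod of 8 mm diameter running forward and then bent straight down. Origin at the underside of the handle's middle; x along the handle to the rod, z up. The rod's underside is 22 mm above the handle's underside; 150 g, balances about 10 mm ahead of the handle's middle.
- hook_tip (a point): lowest point of the hook's down-bent end, 115 mm ahead (hook x) of the handle's middle, 2 mm above the level of the handle's underside; 8 mm thick, 20 mm free length below the rod.
- mat: black rubber mat, fixed flat on the bench, 120 mm (x) by 260 mm (y), 2 mm thick; origin at the centre of its underside.
- track: fixed L-shaped track: steel floor 6 mm thick, aluminium side walls carrying overhanging lips. Channel 52 mm wide between walls; lips' underside 20 mm, top 26 mm above the bench; the lips leave a slot 26 mm wide along the channel's middle. Origin on the bench under the corner of the L, where the middle lines meet; the short entry leg runs along track -x, the long leg along track -y; z up.
- track_mouth (a point): middle of the entry leg's mouth, on the floor's top, 70 mm from the corner along track -x: walls and lips begin here. In front of it the bare floor (apron, 64 mm wide) goes on to 125 mm from the corner.
- track_end (a point): on the floor's top, at the inner face of the end wall that closes the long leg, 192 mm from the corner along track -y; a spindle right at the end stands at about y = -170 mm. The long leg holds three spindles one behind another.
- part0: one of up to four like steel flanged spindles, standing upright in the drawer: flange 44 mm diameter, 10 mm thick, with a plain stem 18 mm diameter rising from it to 70 mm overall height. About 200 g. Origin at the centre of the underside, z along the stem. May be absent.
- part1: one of up to four like steel flanged spindles, standing upright in the drawer: flange 44 mm diameter, 10 mm thick, with a plain stem 18 mm diameter rising from it to 70 mm overall height. About 200 g. Origin at the centre of the underside, z along the stem. May be absent.
- part2: one of up to four like steel flanged spindles, standing upright in the drawer: flange 44 mm diameter, 10 mm thick, with a plain stem 18 mm diameter rising from it to 70 mm overall height. About 200 g. Origin at the centre of the underside, z along the stem. May be absent.
- part3: one of up to four like steel flanged spindles, standing upright in the drawer: flange 44 mm diameter, 10 mm thick, with a plain stem 18 mm diameter rising from it to 70 mm overall height. About 200 g. Origin at the centre of the underside, z along the stem. May be absent.
- screwdriver: bystander, to be left alone: red-handled screwdriver 180 mm long; origin at its underside (for hand tools on its axis).
- wrench: bystander, to be left alone: steel spanner 150 mm long; origin at its underside (for hand tools on its axis).
- tape: bystander, to be left alone: roll of brown tape, 90 mm across, 24 mm high; origin at its underside (for hand tools on its axis).
- bin: bystander, to be left alone: open red parts bin 100 x 160 x 55 mm; origin at its underside (for hand tools on its axis).
- spray: bystander, to be left alone: spray can 170 mm tall, 56 mm across; origin at its underside (for hand tools on its axis).
- jar: bystander, to be left alone: small grey jar 70 mm tall; origin at its underside (for hand tools on its axis).
- meter: bystander, to be left alone: red multimeter 85 x 170 x 36 mm, lying flat; origin at its underside (for hand tools on its axis).
Not all that is in view belongs to the job. There is more than one size of the hook; the job needs the larger.

How it is judged:
On the way, in this order (a step that is already met when the one before it is completed fails the run):
1. the hook's tip is in the drawer's finger hole, the drawer still shut or nearly so (horizontal distance between hook_tip and drawer_hole below 0.013 m and z of hook_tip in the frame of drawer_hole below -0.004 m and value of joint drawer below 0.05 m), for 0.1 s.
2. the drawer is pulled out at least 150 mm, the hook's tip still in the hole (horizontal distance between hook_tip and drawer_hole below 0.013 m and z of hook_tip in the frame of drawer_hole below -0.004 m and value of joint drawer above 0.15 m), for 0.1 s.
At the end, for the whole second after the job is handed in: Every spindle stands upright (within 0.15 rad) on the track's floor in the long leg, its centre 46 mm or more past the corner; the drawer is open less than 8 mm; the hook lies flat on the mat (handle middle and tip over it, within 10 mm of its edge); all at rest (value of joint drawer below 0.008 m and x of part0 in the frame of track between -0.012 and 0.012 m and y of part0 in the frame of track between -0.185 and -0.046 m and z of each of part0, part1, part2, part3 in the frame of track below 0.012 m and angle between each of part0, part1, part2, part3, hook's own z axis and vertical below 0.15 rad and linear speed of each of part0, part1, part2, part3, hook below 0.02 m/s and x of part1 in the frame of track between -0.012 and 0.012 m and y of part1 in the frame of track between -0.185 and -0.046 m and x of part2 in the frame of track between -0.012 and 0.012 m and y of part2 in the frame of track between -0.185 and -0.046 m and x of part3 in the frame of track between -0.012 and 0.012 m and y of part3 in the frame of track between -0.185 and -0.046 m and x of hook in the frame of mat between -0.07 and 0.07 m and y of hook in the frame of mat between -0.14 and 0.14 m and x of hook_tip in the frame of mat between -0.07 and 0.07 m and y of hook_tip in the frame of mat between -0.14 and 0.14 m and z of hook in the frame of mat below 0.01 m); the robot touches nothing.
It fails at once if a bystander is moved more than 40 mm (distance of any of screwdriver, wrench, tape, bin, spray, jar, meter from where it was at the start of the episode above 0.04 m).
Of part0, part1, part2, part3 only 2 to 3 are there at a start; the rules pass over those that are not, and their reading is None.
At some moment in a run one of hook, part0, part1, part2, part3 may be knocked a few centimetres aside while the robot is not near it.
Once in a run the grip may slacken for a moment while it holds something.
It also fails if it takes over 210 s, if anything falls off the work surface, if the arm or the gripper's body presses on something with over 40 N, if the wrist force passes 120 N, or if a joint passes its speed limit or range.

## Working session

There is one attempt and no reset: what is moved stays moved. The work goes in short steps, Python scripts to look and compute and a tool call to move; the robot and the scene stay as the last step left them, time stands still between calls to the robot, and variables do not carry over. Pictures are saved under pics/ and viewed, at most 14 in all, crops included, and the job is handed in when it is done.

Besides the shell and the picture viewer there is one more tool, called after "Emit:" in YAML: its name, and indented under it one key for each argument. apply_moves: Moves the arm, as the interface text tells. Its arguments: {"type":"object","properties":{"series":{"type":"array","items":{"type":"array"}}},"required":["series"]}

```bash
mkdir -p pics; ls; python3 - <<'E'
from bench import sense,capture
import cv2
s=sense()
for k,v in s.items(): print(k,v)
for n in("top","side"):
    c=capture(n); cv2.imwrite(f"pics/{n}0.png",cv2.resize(c["frame"][:,:,::-1],(800,600),interpolation=cv2.INTER_CUBIC))
    print(n,{k:v for k,v in c.items() if k!="frame"})
E
```

```text
pics
t 0.0
joint_positions [-1.00839949e+00  2.55729534e-01  1.07019587e-01 -4.86190661e-04
 -1.42388894e+00 -2.84574332e-01]
qvel [ 2.52461742e-04 -7.83873481e-05  1.94109293e-03 -5.79708127e-04
 -1.20870257e-03  4.09118248e-04]
joint_efforts [ 7.58298338e-04 -3.86638534e+01  2.37938815e+01  5.36532238e+00
 -6.25244138e-03 -1.83269140e-05]
tool_pos [ 0.1507633  -0.52843999  0.23840919]
eef_rot [[-9.61674546e-01 -2.74192927e-01 -5.54263804e-04]
 [-2.74193483e-01  9.61672897e-01  1.78136164e-03]
 [ 4.45837161e-05  1.86506567e-03 -9.99998260e-01]]
ft_force [-0.35760978  0.43074494 -0.22501065]
wrist_torque [ 0.01088461  0.07183683 -0.05756571]
grasp_force 0.0
opening 0.08514688240058402
top {'fx': 356.3203725376671, 'fy': 356.3203725376671, 'cx': 258.1412132323298, 'cy': 192.33278508251774, 'view': array([[-0.01998033, -0.99979521, -0.00321431, -0.04669683],
       [ 0.99728357, -0.0201579 ,  0.07084586, -0.54908752],
       [-0.07089614, -0.00179005,  0.9974821 , -1.08203152],
       [ 0.        ,  0.        ,  0.        ,  1.        ]])}
side {'fx': 428.9272957970157, 'fy': 428.9272957970157, 'cx': 255.9114469732865, 'cy': 188.26281323394065, 'view': array([[-0.95836355, -0.28450407, -0.02442808,  0.48440926],
       [ 0.12409035, -0.49199158,  0.86171101, -0.15488801],
       [-0.2571787 ,  0.82280114,  0.50681101, -1.21487681],
       [ 0.        ,  0.        ,  0.        ,  1.        ]])}
```

View pics/top0.png

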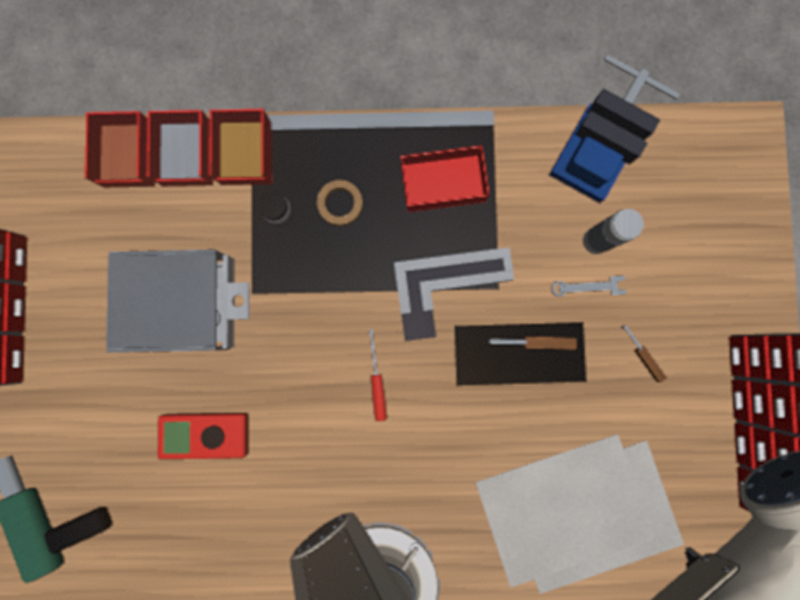

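View pics/side0.png

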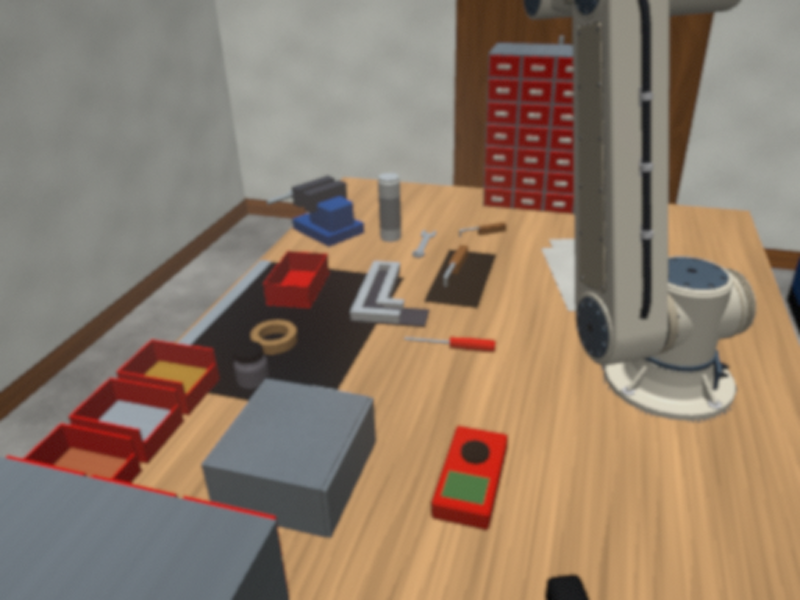

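```bash
cat > h.py <<'E'
import numpy as np,cv2
from bench import sense,capture
def ray(c,uv,z):
    """original pixel -> world point at height z"""
    V=c["view"];R=V[:3,:3];t=V[:3,3]
    d=np.array([(uv[0]-c["cx"])/c["fx"],-(uv[1]-c["cy"])/c["fy"],-1])
    o=-R.T@t;w=R.T@d
    return o+w*(z-o[2])/w[2]
def proj(c,p):
    q=c["view"][:3,:3]@np.array(p)+c["view"][:3,3]
    return np.array([c["cx"]+c["fx"]*q[0]/-q[2],c["cy"]-c["fy"]*q[1]/-q[2]])
def crop(c,name,u0,v0,u1,v1,k):
    im=c["frame"][v0:v1,u0:u1,::-1]
    cv2.imwrite("pics/"+name,cv2.resize(im,None,fx=k,fy=k,interpolation=cv2.INTER_CUBIC))
E
python3 - <<'E'
from h import *
c=capture("top")
crop(c,"trk.png",246,150,436,250,4)
crop(c,"cab.png",60,150,165,232,6)
E
```

```text
(no output)
```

View pics/trk.png

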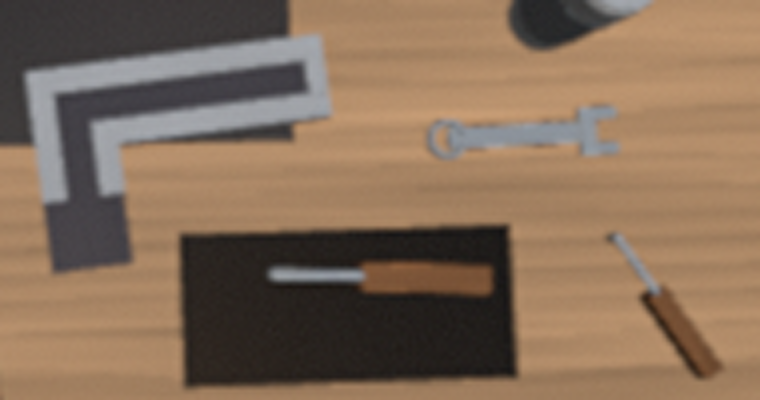

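View pics/cab.png

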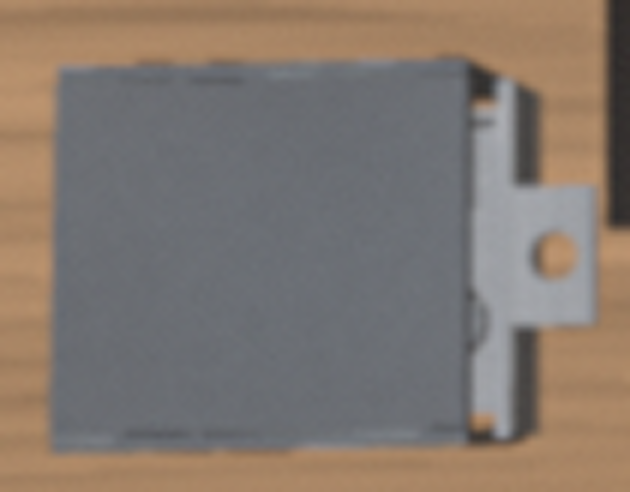

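```bash
python3 - <<'E'
from h import *
np.set_printoptions(precision=4,suppress=True)
c=capture("top")
def P(n,l,z,k=4,o=(246,150)):
    for u,v in l: print(n,(u,v),ray(c,((u+.5)/k-.5+o[0],(v+.5)/k-.5+o[1]),z))
P("lip",[(25,73),(322,35),(331,116),(43,203),(124,193),(57,95),(93,122),(305,62),(307,95)],.026)
P("apron",[(53,271),(132,262)],.006)
P("mat",[(180,235),(508,226),(516,375),(186,385)],.002)
P("handle",[(362,263),(493,265),(492,296),(360,292)],.032)
P("rod",[(362,275),(268,273)],.029)
P("small",[(645,290),(720,370)],.025)
K=dict(k=6,o=(60,150))
P("cabtop",[(60,68),(468,63),(467,442),(52,450)],.094,**K)
P("hole",[(554,256),(595,186),(595,325),(514,186),(514,325),(514,78),(514,438)],.052,**K)
P("fl",[(488,320)],.02,**K)
E
```

```text
lip (25, 73) [ 0.6237 -0.0399  0.026 ]
lip (322, 35) [ 0.6485 -0.27    0.026 ]
lip (331, 116) [ 0.5855 -0.2748  0.026 ]
lip (43, 203) [ 0.523  -0.0518  0.026 ]
lip (124, 193) [ 0.5294 -0.1141  0.026 ]
lip (57, 95) [ 0.6061 -0.0643  0.026 ]
lip (93, 122) [ 0.5846 -0.0915  0.026 ]
lip (305, 62) [ 0.6278 -0.2562  0.026 ]
lip (307, 95) [ 0.6021 -0.2569  0.026 ]
apron (53, 271) [ 0.4708 -0.0584  0.006 ]
apron (132, 262) [ 0.4766 -0.1201  0.006 ]
mat (180, 235) [ 0.4969 -0.1583  0.002 ]
mat (508, 226) [ 0.4988 -0.4149  0.002 ]
mat (516, 375) [ 0.3831 -0.4162  0.002 ]
mat (186, 385) [ 0.3805 -0.1599  0.002 ]
handle (362, 263) [ 0.4722 -0.2933  0.032 ]
handle (493, 265) [ 0.4686 -0.3927  0.032 ]
handle (492, 296) [ 0.4452 -0.391   0.032 ]
handle (360, 292) [ 0.4502 -0.291   0.032 ]
rod (362, 275) [ 0.463  -0.2937  0.029 ]
rod (268, 273) [ 0.466  -0.2222  0.029 ]
small (645, 290) [ 0.4473 -0.5099  0.025 ]
small (720, 370) [ 0.3856 -0.5638  0.025 ]
cabtop (60, 68) [0.6453 0.4879 0.094 ]
cabtop (468, 63) [0.6436 0.2902 0.094 ]
cabtop (467, 442) [0.4609 0.2899 0.094 ]
cabtop (52, 450) [0.461  0.4884 0.094 ]
hole (554, 256) [0.5524 0.2611 0.052 ]
hole (595, 186) [0.5872 0.2405 0.052 ]
hole (595, 325) [0.5175 0.2406 0.052 ]
hole (514, 186) [0.588  0.2812 0.052 ]
hole (514, 325) [0.5183 0.281  0.052 ]
hole (514, 78) [0.6427 0.2813 0.052 ]
hole (514, 438) [0.462  0.2809 0.052 ]
fl (488, 320) [0.5226 0.3046 0.02  ]
```

The hook on the mat (handle at crop 362-493, about 100 mm long) is the larger one. The other, at (645,290)-(720,370), has an 80 mm handle and lies off the mat. I'll use the one on the mat.

Emit:
apply_moves:
  series:
    - [[0,0,-1.293],[-35.05,10.45,8.8],0.3]
    - [[0,0,-1.293],[-35.05,10.45,8.8],0.3]
    - [[0,0,-1.293],[-35.05,10.45,8.8],0.3]
    - [[0,0,-1.293],[-35.05,10.45,8.8],0.3]
    - [[0,0,-1.293],[-35.05,10.45,8.8],0.3]
    - [[0,0,-1.293],[-35.05,10.45,8.8],0.3]
    - [[0,0,-1.293],[-35.05,10.45,8.8],0.3]
    - [[0,0,-1.293],[-35.05,10.45,8.8],0.3]
    - [[0,0,-1.293],[-35.05,10.45,8.8],0.3]
    - [[0,0,-1.293],[-35.05,10.45,8.8],0.3]
    - [[0,0,-1.293],[-35.05,10.45,8.8],0.3]
    - [[0,0,-1.293],[-35.05,10.45,8.8],0.3]

```text
t: 1.2
tool_pos: [0.4597, -0.3315, 0.1506]
eef_rot: [[0.003, -1.0, -0.001], [-1.0, -0.003, 0.0], [-0.0, 0.001, -1.0]]
ft_force: [-0.5, 0.3, 0.2]
opening: 0.0596
grasp_force: 0.0
```

Emit:
apply_moves:
  series:
    - [[0,0,0.044],[0,0,4],0.3]
    - [[0,0,0.044],[0,0,8],0.3]
    - [[0,0,0.044],[0,0,11],0.3]
    - [[0,0,0.044],[0,0,13],0.3]
    - [[0,0,0.044],[0,0,13.75],0.3]
    - [[0,0,0.044],[0,0,13.75],0.3]
    - [[0,0,0.044],[0,0,13.75],1]
    - [[0,0,0.044],[0,0,13.75],1]
    - [[0,0,0.044],[0,0,13.75],1]
    - [[0,0,0.044],[0,0,13.75],1]
    - [[0,0,0.044],[0,0,13.75],1]
    - [[0,0,0.044],[0,0,13.75],1]

```text
t: 2.2
tool_pos: [0.4606, -0.3329, 0.0158]
eef_rot: [[-0.044, -0.999, 0.003], [-0.999, 0.044, -0.002], [0.002, -0.003, -1.0]]
ft_force: [-0.1, 0.9, 6.9]
opening: 0.0207
grasp_force: 59.7
```

Emit:
apply_moves:
  series:
    - [[0,0,0],[0,0,-2],1]
    - [[0,0,0],[0,0,-5],1]
    - [[0,0,-0.044],[0,0,-9],1]
    - [[0,0,-0.044],[-3,-0.5,-12.4],1]
    - [[0,0,-0.044],[-7,-1,-12.4],1]
    - [[0,0,-0.044],[-11,-2,-12.4],1]
    - [[0,0,-0.044],[-15,-2.5,-12.4],1]
    - [[0,0,-0.044],[-19,-3,-12.4],1]
    - [[0,0,-0.044],[-23,-3.5,-12.4],1]
    - [[0,0,-0.044],[-27,-4.5,-12.4],1]
    - [[0,0,-0.044],[-30,-5,-12.4],1]
    - [[0,0,-0.044],[-32,-5.3,-12.4],1]

```text
t: 3.2
tool_pos: [0.5266, -0.0118, 0.1381]
eef_rot: [[0.002, -1.0, 0.001], [-1.0, -0.002, 0.001], [-0.001, -0.001, -1.0]]
ft_force: [0.4, -1.3, -1.3]
opening: 0.021
grasp_force: 59.0
```

Emit:
apply_moves:
  series:
    - [[0,0,0],[-3,-2,0],1]
    - [[0,0,0],[-7,-2,0],1]
    - [[0,0,0],[-10,-2,0],1]
    - [[0,0,0],[-11.5,-2,0],1]
    - [[0,0,0],[-11.5,-2,0],1]
    - [[0,0,0],[-11.5,-2,0],1]

```text
t: 3.7
tool_pos: [0.546, 0.1007, 0.1378]
eef_rot: [[0.002, -1.0, -0.0], [-1.0, -0.002, 0.0], [-0.0, 0.0, -1.0]]
ft_force: [-0.1, -1.0, -2.1]
opening: 0.0211
grasp_force: 59.2
```

```bash
python3 - <<'E'
from h import *
s=sense(); print(s["tool_pos"],s["opening"],s["grasp_force"])
a=capture("top");b=capture("side")
crop(a,"t1.png",100,140,250,250,4)
crop(b,"s1.png",130,170,280,320,3)
x=cv2.imread("pics/t1.png");y=cv2.imread("pics/s1.png")
k=np.zeros((450,1050,3),np.uint8);k[:440,:600]=x;k[:450,600:1050]=y
cv2.imwrite("pics/c1.png",cv2.resize(k,(800,343)))
E
```

```text
[0.54598363 0.10074955 0.1378059 ] 0.021071867119902714 59.20241117477417
```

View pics/c1.png

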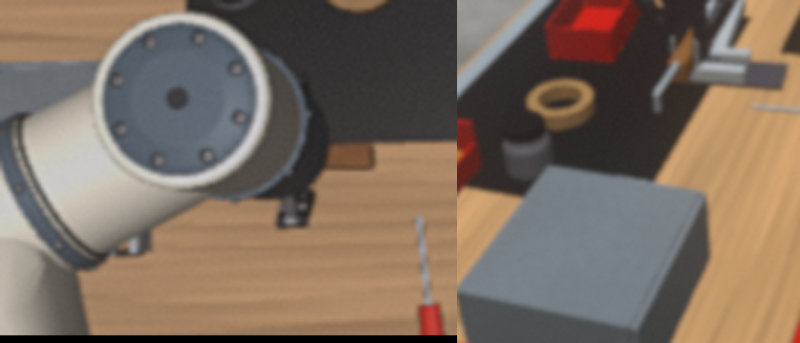

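```bash
python3 - <<'E'
from h import *
b=capture("side")
crop(b,"s2.png",205,180,265,220,12)
for p in [(.5465,.2067,.126),(.5465,.2107,.126),(.5465,.2067,.146),(.5565,.2067,.126),(.5465,.2067,.136)]: print(p,(proj(b,p)-(205,180))*12)
E
```

```text
(0.5465, 0.2067, 0.126) [146.37911695 467.19590381]
(0.5465, 0.2107, 0.126) [139.77345233 477.33778323]
(0.5465, 0.2067, 0.146) [139.87936044 390.73430748]
(0.5565, 0.2067, 0.126) [103.55826127 460.67171648]
(0.5465, 0.2067, 0.136) [143.1439918  429.13865763]
```

View pics/s2.png

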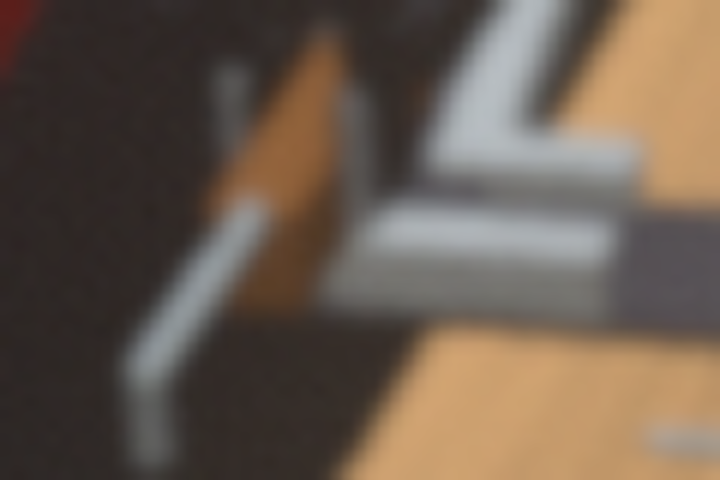

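Emit:
apply_moves:
  series:
    - [[0,0,0],[-3,-0.7,0],1]
    - [[0,0,0],[-5.4,-0.7,0],1]
    - [[0,0,0],[-5.4,-0.7,0],1]
    - [[0,0,0],[-5.4,-0.7,3],1]
    - [[0,0,0],[-5.4,-0.7,5],1]
    - [[0,0,0],[-5.4,-0.7,6.5],1]
    - [[0,0,0],[-5.4,-0.7,7.5],1]
    - [[0,0,0],[-5.4,-0.7,8.5],1]
    - [[0,0,0],[-5.4,-0.7,9],1]
    - [[0,0,0],[-5.4,-0.7,9],1]

```text
t: 4.68
tool_pos: [0.553, 0.1535, 0.047]
eef_rot: [[-0.001, -1.0, -0.001], [-1.0, 0.001, -0.001], [0.001, 0.001, -1.0]]
ft_force: [0.7, 0.5, -1.1]
opening: 0.021
grasp_force: 59.3
```

Emit:
apply_moves:
  series:
    - [[0,0,0],[0.5,0,0],1]
    - [[0,0,0],[1,0,0],1]
    - [[0,0,0],[2,0,0],1]
    - [[0,0,0],[4,0,0],1]
    - [[0,0,0],[6,0,0],1]
    - [[0,0,0],[8,0,0],1]
    - [[0,0,0],[10,0,0],1]
    - [[0,0,0],[12,0,0],1]
    - [[0,0,0],[14,0,0],1]
    - [[0,0,0],[15.5,0,0],1]
    - [[0,0,0],[16.5,0,0],1]
    - [[0,0,0],[17,0,0],1]

```text
t: 5.68
tool_pos: [0.5534, -0.0172, 0.0484]
eef_rot: [[-0.001, -1.0, 0.001], [-1.0, 0.001, 0.0], [-0.0, -0.001, -1.0]]
ft_force: [-0.1, 2.6, -1.3]
opening: 0.0206
grasp_force: 59.2
```

Emit:
apply_moves:
  series:
    - [[0,0,0],[0.2,0,0],1]
    - [[0,0,0],[0.4,0,0],1]
    - [[0,0,0],[0.5,0,0],1]
    - [[0,0,0],[0.5,0,0],1]

```text
t: 6.02
tool_pos: [0.5535, -0.0206, 0.048]
eef_rot: [[0.001, -1.0, 0.0], [-1.0, -0.001, -0.0], [0.0, -0.0, -1.0]]
ft_force: [0.2, 0.6, -0.3]
opening: 0.0207
grasp_force: 59.3
```

```bash
python3 - <<'E'
from h import *
s=sense(); print(s["tool_pos"],s["ft_force"])
a=capture("top");b=capture("side")
crop(a,"t1.png",60,140,260,240,4)
crop(b,"s1.png",100,160,280,320,3)
x=cv2.imread("pics/t1.png");y=cv2.imread("pics/s1.png")
y=cv2.resize(y,(450,400));x=cv2.resize(x,(800,400))[:,:800]
k=np.hstack([x,y])
cv2.imwrite("pics/c2.png",cv2.resize(k,(800,256),interpolation=cv2.INTER_AREA))
E
```

```text
[ 0.55352971 -0.02059492  0.04796416] [ 0.15470046  0.58848993 -0.30760822]
```

View pics/c2.png

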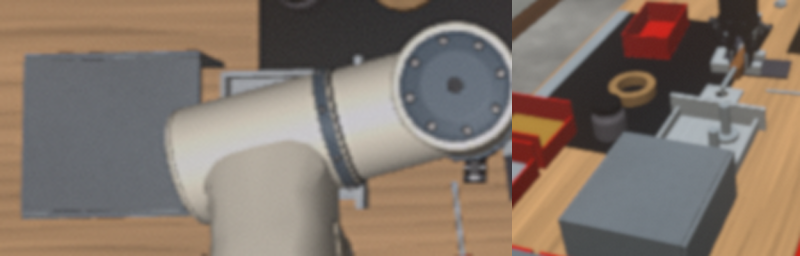

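Emit:
apply_moves:
  series:
    - [[0,0,0],[-0.6,0,0],1]
    - [[0,0,0],[-0.6,0,0],1]
    - [[0,0,0],[-0.6,0,-3],1]
    - [[0,0,0],[-0.6,0,-6],1]
    - [[0,0,0],[-0.6,0,-9],1]
    - [[0,0,0],[3,1,-9],1]
    - [[0,0,0],[6,2.2,-9],1]
    - [[0,0,0],[10,3.6,-9],1]
    - [[0,0,0],[13.5,4.8,-9],1]
    - [[0,0,0],[17,6,-9],1]
    - [[0,0,0],[20,7,-9],1]
    - [[0,0,0],[22,7.8,-9],1]

```text
t: 7.12
tool_pos: [0.4739, -0.2432, 0.1377]
eef_rot: [[-0.001, -1.0, -0.001], [-1.0, 0.001, -0.001], [0.001, 0.001, -1.0]]
ft_force: [0.2, -0.5, -1.7]
opening: 0.0207
grasp_force: 59.5
```

Emit:
apply_moves:
  series:
    - [[0,0,0],[3,1,0],1]
    - [[0,0,0],[6,2.2,0],1]
    - [[0,0,0],[8.5,3,0],1]
    - [[0,0,0],[9.25,3.05,0],1]
    - [[0,0,0],[9.25,3.05,0],1]
    - [[0,0,0],[9.25,3.05,4],1]
    - [[0,0,0],[9.25,3.05,8],1]
    - [[0,0,0],[9.25,3.05,10],1]
    - [[0,0,0],[9.25,3.05,11],1]
    - [[0,0,0],[9.25,3.05,11],1]

```text
t: 7.95
tool_pos: [0.4437, -0.332, 0.0256]
eef_rot: [[0.001, -1.0, -0.004], [-1.0, -0.001, 0.002], [-0.002, 0.004, -1.0]]
ft_force: [-0.3, 0.2, -1.4]
opening: 0.0207
grasp_force: 59.3
```

Emit:
apply_moves:
  series:
    - [[0,0,0],[0,0,0.5],1]
    - [[0,0,0],[0,0,0.9],1]
    - [[0,0,0],[0,0,0.95],1]
    - [[0,0,0],[0,0,0.95],1]
    - [[0,0,0],[0,0,0.95],0.35]
    - [[0,0,0],[0,0,0.95],0.35]
    - [[0,0,0],[0,0,0.95],0.35]
    - [[0,0,0],[0,0,0.95],0.35]
    - [[0,0,0],[0,0,-3],0.35]
    - [[0,0,0],[0,0,-7],0.35]
    - [[0,0,0],[0,0,-11],0.35]
    - [[0,0,0],[0,0,-11],0.35]

```text
t: 8.95
tool_pos: [0.4487, -0.3364, 0.1471]
eef_rot: [[0.001, -1.0, 0.013], [-1.0, -0.001, -0.009], [0.009, -0.013, -1.0]]
ft_force: [1.2, -0.7, 1.6]
opening: 0.0555
grasp_force: 0.0
```

```bash
python3 - <<'E'
from h import *
a=capture("top")
crop(a,"t3.png",60,140,260,260,4)
E
```

```text
(no output)
```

View pics/t3.png

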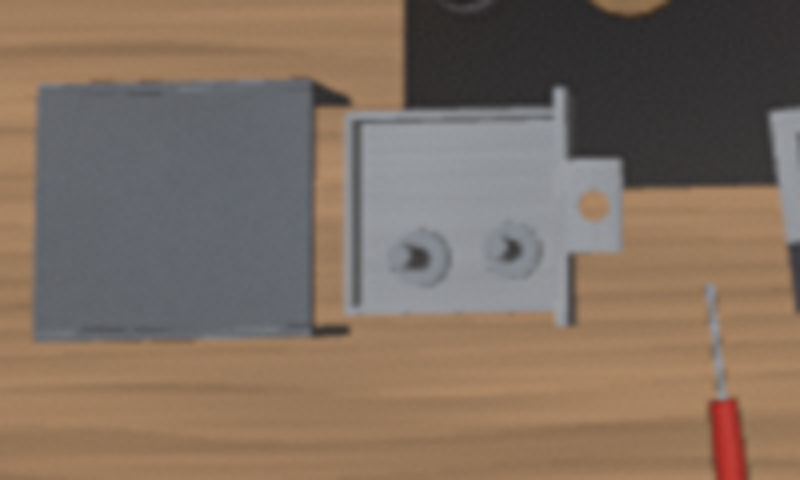

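```bash
cat >> h.py <<'E'
def ring(c,im,p,r,z,o,k,col):
    t=np.linspace(0,2*np.pi,60)
    q=[(proj(c,(p[0]+r*np.cos(x),p[1]+r*np.sin(x),z))-o+.5)*k for x in t]
    cv2.polylines(im,[np.int32(q)],True,col,1)
E
python3 - <<'E'
from h import *
a=capture("top"); o=np.array((150,188));k=10
crop(a,"t4.png",150,188,206,218,k); im=cv2.imread("pics/t4.png"); plain=im.copy()
for u,v in [(421,257.5),(513,249)]:
    p=ray(a,((u+.5)/4-.5+60,(v+.5)/4-.5+140),.02); print(p)
    ring(a,im,p,.022,.02,o,k,(0,0,255)); ring(a,im,p,.009,.08,o,k,(0,255,0)); ring(a,im,p,.009,.02,o,k,(255,0,0))
for u,v in [(594,205),(623,205)]: print("hole/edge",ray(a,((u+.5)/4-.5+60,(v+.5)/4-.5+140),.052))
hk=a["frame"][195:250,290:385,::-1]
hk=cv2.resize(hk,(560,324),interpolation=cv2.INTER_CUBIC)
cv2.imwrite("pics/t4.png",np.vstack([im,hk])[:600])
E
```

```text
[0.51773474 0.23065526 0.02      ]
[0.52286602 0.15963297 0.02      ]
hole/edge [0.55314107 0.09223331 0.052     ]
hole/edge [0.55270083 0.07046738 0.052     ]
```

View pics/t4.png

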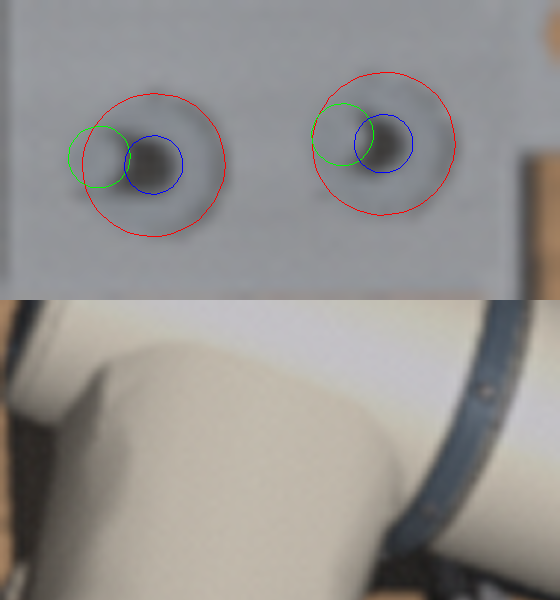

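Emit:
apply_moves:
  series:
    - [[0,0,0],[-4,-0.6,0],0.4]
    - [[0,0,0],[-8,-1.2,0],0.4]
    - [[0,0,0],[-12,-2,0],0.4]
    - [[0,0,0],[-16,-2.6,0],0.4]
    - [[0,0,0],[-20,-3,0],0.4]
    - [[0,0,0],[-24,-3.6,0],0.4]
    - [[0,0,0],[-28,-4.2,0],0.4]
    - [[0,0,0],[-32,-4.8,0],0.4]
    - [[0,0,0],[-36,-5.4,0],0.4]
    - [[0,0,0],[-40,-6,0],0.4]
    - [[0,0,0],[-43,-6.5,0],0.4]
    - [[0,0,0],[-45,-7,0],0.4]

```text
t: 10.05
tool_pos: [0.5141, 0.1193, 0.1366]
eef_rot: [[0.002, -1.0, -0.002], [-1.0, -0.002, -0.001], [0.001, 0.002, -1.0]]
ft_force: [-0.0, -0.4, 0.1]
opening: 0.0512
grasp_force: 0.0
```

Emit:
apply_moves:
  series:
    - [[0,0,0],[-2,-0.4,0],0.4]
    - [[0,0,0],[-4,-0.4,0],0.4]
    - [[0,0,0],[-4.5,-0.4,0],0.4]
    - [[0,0,0],[-4.5,-0.4,0],0.4]
    - [[0,0,0],[-4.5,-0.4,0],0.4]

```text
t: 10.47
tool_pos: [0.5182, 0.161, 0.137]
eef_rot: [[0.0, -1.0, -0.002], [-1.0, -0.0, -0.001], [0.001, 0.002, -1.0]]
ft_force: [-0.4, -0.8, -0.3]
opening: 0.0514
grasp_force: 0.0
```

Emit:
apply_moves:
  series:
    - [[0,0,0],[0.15,-0.45,2],0.4]
    - [[0,0,0],[0.15,-0.45,4],0.4]
    - [[0,0,0],[0.15,-0.45,6],0.4]
    - [[0,0,0],[0.15,-0.45,8],0.4]
    - [[0,0,0],[0.15,-0.45,8.8],0.4]
    - [[0,0,0],[0.15,-0.45,8.8],0.4]
    - [[0,0,0],[0.15,-0.45,8.8],1]
    - [[0,0,0],[0.15,-0.45,8.8],1]
    - [[0,0,0],[0.15,-0.45,8.8],1]
    - [[0,0,0],[0.15,-0.45,8.8],1]
    - [[0,0,0],[0.15,-0.45,8.8],1]
    - [[0,0,0],[0.15,-0.45,8.8],1]

```text
t: 11.47
tool_pos: [0.5241, 0.1603, 0.0512]
eef_rot: [[0.0, -1.0, 0.002], [-1.0, -0.0, 0.001], [-0.001, -0.002, -1.0]]
ft_force: [-1.8, -0.9, 6.3]
opening: 0.0167
grasp_force: 58.7
```

```bash
python3 - <<'E'
import numpy as np
from scipy.optimize import least_squares
T=np.array([(32,32),(32,-198),(-32,-198),(-70,32),(-70,-32),(13,13),(-13,-13),(-125,32),(-125,-32)])/1e3
W=np.array([(.6237,-.0399),(.6485,-.27),(.5855,-.2748),(.523,-.0518),(.5294,-.1141),(.6061,-.0643),(.5846,-.0915),(.4708,-.0584),(.4766,-.1201)])
def f(p): 
    c,s=np.cos(p[2]),np.sin(p[2]); R=np.array([[c,-s],[s,c]])
    return (T@R.T+p[:2]-W).ravel()
r=least_squares(f,[.6,-.07,.1],loss="soft_l1",f_scale=.002);print(r.x,np.round(r.fun*1e3,1).reshape(-1,2))
c,s=np.cos(r.x[2]),np.sin(r.x[2]);R=np.array([[c,-s],[s,c]])
for q in [(-100,0),(-70,0),(-30,0),(0,0),(0,-30),(0,-46),(0,-80),(0,-123),(0,-168)]: print(q,np.round(R@np.array(q)/1e3+r.x[:2],4))
E
```

```text
[ 0.5961399  -0.07607829  0.10548626] [[ 0.9 -1. ]
 [ 0.3  0.4]
 [-0.3 -1.5]
 [ 0.2  0.2]
 [ 0.5 -1.2]
 [ 1.6  2.5]
 [-0.   1.1]
 [-2.3  1. ]
 [-1.4 -1. ]]
(-100, 0) [ 0.4967 -0.0866]
(-70, 0) [ 0.5265 -0.0834]
(-30, 0) [ 0.5663 -0.0792]
(0, 0) [ 0.5961 -0.0761]
(0, -30) [ 0.5993 -0.1059]
(0, -46) [ 0.601  -0.1218]
(0, -80) [ 0.6046 -0.1556]
(0, -123) [ 0.6091 -0.1984]
(0, -168) [ 0.6138 -0.2431]
```

Emit:
apply_moves:
  series:
    - [[0,0,0],[0,0,-2],1]
    - [[0,0,0],[0,0,-5],1]
    - [[0,0,0],[0,0,-7.5],1]
    - [[0,0,-0.05],[2,0.2,-7.5],1]
    - [[0,0,-0.1055],[5.5,0.6,-7.5],1]
    - [[0,0,-0.1055],[9.5,1,-7.5],1]
    - [[0,0,-0.1055],[13.5,1.5,-7.5],1]
    - [[0,0,-0.1055],[17.5,2,-7.5],1]
    - [[0,0,-0.1055],[21,2.4,-7.5],1]
    - [[0,0,-0.1055],[23.5,2.7,-7.5],1]
    - [[0,0,-0.1055],[24.7,2.75,-7.5],1]
    - [[0,0,-0.1055],[24.7,2.75,-7.5],1]

```text
t: 12.47
tool_pos: [0.4951, -0.0888, 0.1245]
eef_rot: [[0.102, -0.995, -0.001], [-0.995, -0.102, 0.0], [-0.0, 0.001, -1.0]]
ft_force: [0.1, 0.7, -2.0]
opening: 0.0167
grasp_force: 59.0
```

Emit:
apply_moves:
  series:
    - [[0,0,0],[-0.2,-0.2,2],1]
    - [[0,0,0],[-0.2,-0.2,4],1]
    - [[0,0,0],[-0.2,-0.2,6],1]
    - [[0,0,0],[-0.2,-0.2,7],1]
    - [[0,0,0],[-0.2,-0.2,7.4],1]
    - [[0,0,0],[-0.2,-0.2,7.4],1]
    - [[0,0,0],[-0.2,-0.2,7.4],1]

```text
t: 13.05
tool_pos: [0.4981, -0.0841, 0.0513]
eef_rot: [[0.106, -0.994, 0.001], [-0.994, -0.106, -0.0], [0.0, -0.001, -1.0]]
ft_force: [0.3, 0.3, -1.0]
opening: 0.0164
grasp_force: 59.0
```

```bash
python3 - <<'E'
from h import *
s=sense();p=s["tool_pos"];print(p,s["ft_force"],s["grasp_force"])
b=capture("side"); o=np.array((215,175));k=10
crop(b,"s5.png",215,175,285,223,k); im=cv2.imread("pics/s5.png")
z=p[2]-.0412
for zz in(0,.01): ring(b,im,p,.022,z+zz,o,k,(0,0,255))
ring(b,im,p,.009,z+.01,o,k,(0,255,0))
cv2.imwrite("pics/s5.png",im)
E
```

```text
[ 0.49814206 -0.08414764  0.05128097] [ 0.27013079  0.28100782 -1.04195933] 58.98068904876709
```

View pics/s5.png

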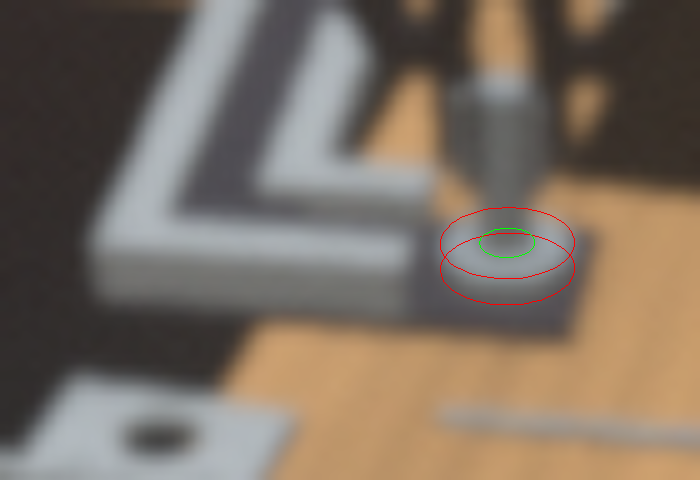

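Emit:
apply_moves:
  series:
    - [[0,0,0],[0.25,0,0],1]
    - [[0,0,0],[0.25,0,0.2],1]
    - [[0,0,0],[0.25,0,0.3],1]
    - [[0,0,0],[0.25,0,0.3],1]
    - [[0,0,0],[0.25,-1,0.3],1]
    - [[0,0,0],[0.25,-2,0.3],1]
    - [[0,0,0],[0.25,-3,0.3],1]
    - [[0,0,0],[0.25,-4,0.3],1]
    - [[0,0,0],[0.25,-4,0.3],1]
    - [[0,0,0],[0.25,-4,0.3],1]

```text
t: 13.93
tool_pos: [0.5381, -0.0829, 0.0476]
eef_rot: [[0.105, -0.994, -0.0], [-0.994, -0.105, -0.0], [-0.0, 0.0, -1.0]]
ft_force: [-0.1, -0.3, -2.1]
opening: 0.0166
grasp_force: 59.0
```

```bash
cat >> h.py <<'E'
def trk(p):
    d=np.array(p[:2])-(.5961,-.0761);c,s=np.cos(.1055),np.sin(.1055)
    return np.round(1e3*np.array([c*d[0]+s*d[1],-s*d[0]+c*d[1]]),1)
def st():
    s=sense();p=s["tool_pos"];R=s["eef_rot"]
    print(s["t"],np.round(p,4),"trk",trk(p),"f",np.round(R.T@s["ft_force"],1),"tq",np.round(s["wrist_torque"],2),"g",round(s["grasp_force"],1),round(s["opening"],4),"yaw",round(np.degrees(np.arctan2(R[1][1],R[0][1])),1))
E
python3 -c "from h import *;st()"
```

```text
13.9333 [ 0.5381 -0.0829  0.0476] trk [-58.4  -0.7] f [0.2 0.1 2.1] tq [-0.03 -0.01 -0.04] g 59.0 0.0166 yaw -174.0
```

Emit:
apply_moves:
  series:
    - [[0,0,0],[-0.05,-1,0],1]
    - [[0,0,0],[-0.05,-2,0],1]
    - [[0,0,0],[-0.05,-3,0],1]
    - [[0,0,0],[-0.05,-4,0],1]
    - [[0,0,0],[-0.05,-5,0],1]
    - [[0,0,0],[-0.05,-5.6,0],1]
    - [[0,0,0],[-0.05,-5.85,0],1]
    - [[0,0,0],[-0.05,-5.85,0],1]
    - [[0,0,0],[-0.05,-5.85,0],1]

```text
t: 14.68
tool_pos: [0.5951, -0.0764, 0.0476]
eef_rot: [[0.105, -0.994, -0.001], [-0.994, -0.105, 0.0], [-0.0, 0.001, -1.0]]
ft_force: [-0.3, -0.3, -1.7]
opening: 0.0166
grasp_force: 59.0
```

```bash
python3 -c "from h import *;st()"
```

```text
14.6833 [ 0.5951 -0.0764  0.0476] trk [-1.  -0.2] f [0.3 0.3 1.7] tq [-0.05 -0.01  0.  ] g 59.0 0.0166 yaw -174.0
```

Emit:
apply_moves:
  series:
    - [[0,0,0],[1,-0.1,0],1]
    - [[0,0,0],[2.5,-0.1,0],1]
    - [[0,0,0],[4,-0.1,0],1]
    - [[0,0,0],[5.5,-0.1,0],1]
    - [[0,0,0],[7,-0.1,0],1]
    - [[0,0,0],[8.5,-0.1,0],1]
    - [[0,0,0],[10,-0.1,0],1]
    - [[0,0,0],[11.5,-0.1,0],1]
    - [[0,0,0],[13,-0.1,0],1]
    - [[0,0,0],[14.5,-0.1,0],1]
    - [[0,0,0],[15.3,-0.1,0],1]
    - [[0,0,0],[15.5,-0.1,0],1]

```text
t: 15.68
tool_pos: [0.613, -0.2322, 0.0475]
eef_rot: [[0.104, -0.995, -0.0], [-0.995, -0.104, -0.0], [0.0, 0.0, -1.0]]
ft_force: [-0.2, 1.4, -1.6]
opening: 0.0169
grasp_force: 59.0
```

```bash
python3 -c "from h import *;st()"
```

```text
15.6833 [ 0.613  -0.2322  0.0475] trk [   0.4 -157. ] f [-1.4  0.1  1.6] tq [-0.03 -0.03 -0.07] g 59.0 0.0169 yaw -174.1
```

Emit:
apply_moves:
  series:
    - [[0,0,0],[0.6,0,0],1]
    - [[0,0,0],[1.1,0,0],1]
    - [[0,0,0],[1.1,0,0.05],1]
    - [[0,0,0],[1.1,0,0.05],1]
    - [[0,0,0],[1.1,0,0.05],0.4]
    - [[0,0,0],[1.1,0,0.05],0.4]
    - [[0,0,0],[1.1,0,0.05],0.4]
    - [[0,0,0],[1.1,0,0.05],0.4]
    - [[0,0,0],[1.1,0,-2],0.4]
    - [[0,0,0],[1.1,0,-5],0.4]
    - [[0,0,0],[1.1,0,-9],0.4]
    - [[0,0,0],[1.1,0,-9],0.4]

```text
t: 16.68
tool_pos: [0.6181, -0.2431, 0.1473]
eef_rot: [[0.106, -0.994, 0.014], [-0.994, -0.107, -0.006], [0.007, -0.013, -1.0]]
ft_force: [1.0, -0.2, 2.8]
opening: 0.051
grasp_force: 0.0
```

```bash
python3 - <<'E'
from h import *
st()
b=capture("side");a=capture("top")
q=lambda x,y:(.5961+np.cos(.1055)*x-np.sin(.1055)*y,-.0761+np.sin(.1055)*x+np.cos(.1055)*y)
def pic(c,u0,v0,u1,v1,k,P):
    im=cv2.resize(c["frame"][v0:v1,u0:u1,::-1],None,fx=k,fy=k,interpolation=cv2.INTER_CUBIC);o=np.array((u0,v0))
    for p,z in P: ring(c,im,p,.009,z+.07,o,k,(0,255,0));ring(c,im,p,.022,z+.01,o,k,(0,0,255))
    return im
A=((.5177,.2305),.010);B=(q(0,-168),.006)
im1=pic(b,200,140,280,215,5,[A,B]);im2=pic(a,140,180,210,255,5,[A,B])
cv2.imwrite("pics/p6.png",np.hstack([im1,im2]))
E
```

```text
16.6833 [ 0.6181 -0.2431  0.1473] trk [   4.3 -168.4] f [ 0.3 -1.  -2.8] tq [-0.08 -0.24  0.  ] g 0.0 0.051 yaw -173.9
```

View pics/p6.png

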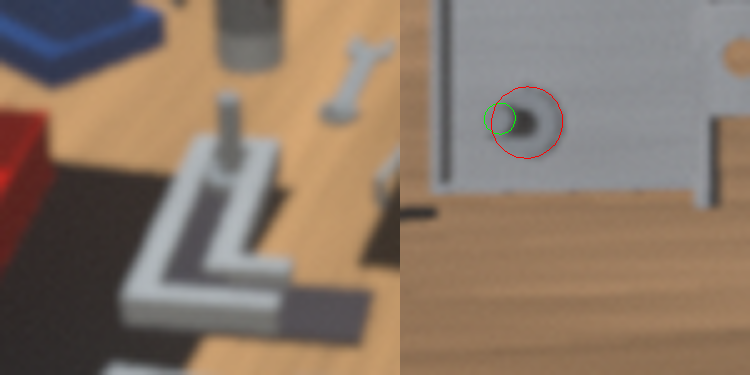

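Emit:
apply_moves:
  series:
    - [[0,0,0],[-4,0.4,0],0.4]
    - [[0,0,0],[-8,0.8,0],0.4]
    - [[0,0,0],[-12,1.2,0],0.4]
    - [[0,0,0],[-16,1.6,0],0.4]
    - [[0,0,0.03],[-20,2,0],0.4]
    - [[0,0,0.06],[-24,2.4,0],0.4]
    - [[0,0,0.1],[-28,2.8,0],0.4]
    - [[0,0,0.1055],[-32,3.2,0],0.4]
    - [[0,0,0.1055],[-36,3.6,0],0.4]
    - [[0,0,0.1055],[-40,4,0],0.4]
    - [[0,0,0.1055],[-43,4.3,0],0.4]
    - [[0,0,0.1055],[-45,4.55,0],0.4]

```text
t: 17.78
tool_pos: [0.5201, 0.2041, 0.1367]
eef_rot: [[0.002, -1.0, -0.002], [-1.0, -0.002, -0.0], [0.0, 0.002, -1.0]]
ft_force: [0.5, -0.6, 1.1]
opening: 0.0512
grasp_force: 0.0
```

Emit:
apply_moves:
  series:
    - [[0,0,0],[-1.5,0,0],0.4]
    - [[0,0,0],[-3,0.3,0],0.4]
    - [[0,0,0],[-3,0.3,0],0.4]
    - [[0,0,0],[-3,0.3,0],0.4]

```text
t: 18.12
tool_pos: [0.5184, 0.2314, 0.1373]
eef_rot: [[0.0, -1.0, -0.001], [-1.0, -0.0, -0.001], [0.001, 0.001, -1.0]]
ft_force: [-0.4, -0.2, -0.3]
opening: 0.0514
grasp_force: 0.0
```

Emit:
apply_moves:
  series:
    - [[0,0,0],[0.1,0,2],0.4]
    - [[0,0,0],[0.1,0,4],0.4]
    - [[0,0,0],[0.1,0,6],0.4]
    - [[0,0,0],[0.1,0,8],0.4]
    - [[0,0,0],[0.1,0,8.8],0.4]
    - [[0,0,0],[0.1,0,8.8],0.4]
    - [[0,0,0],[0.1,0,8.8],1]
    - [[0,0,0],[0.1,0,8.8],1]
    - [[0,0,0],[0.1,0,8.8],1]
    - [[0,0,0],[0.1,0,8.8],1]
    - [[0,0,0],[0.1,0,8.8],1]
    - [[0,0,0],[0.1,0,8.8],1]

```text
t: 19.12
tool_pos: [0.5194, 0.2307, 0.0512]
eef_rot: [[0.0, -1.0, 0.002], [-1.0, -0.0, 0.001], [-0.001, -0.002, -1.0]]
ft_force: [-0.9, -0.9, 6.8]
opening: 0.0167
grasp_force: 58.6
```

Emit:
apply_moves:
  series:
    - [[0,0,0],[0,0,-2],1]
    - [[0,0,0],[0,0,-5],1]
    - [[0,0,0],[0,0,-7.5],1]
    - [[0,0,-0.05],[3,0.2,-7.5],1]
    - [[0,0,-0.1055],[7,0.5,-7.5],1]
    - [[0,0,-0.1055],[11,0.8,-7.5],1]
    - [[0,0,-0.1055],[15,1.1,-7.5],1]
    - [[0,0,-0.1055],[19,1.4,-7.5],1]
    - [[0,0,-0.1055],[23,1.7,-7.5],1]
    - [[0,0,-0.1055],[26.5,2,-7.5],1]
    - [[0,0,-0.1055],[29.5,2.25,-7.5],1]
    - [[0,0,-0.1055],[31,2.25,-7.5],1]

```text
t: 20.12
tool_pos: [0.4947, -0.0824, 0.1245]
eef_rot: [[0.103, -0.995, -0.001], [-0.995, -0.103, 0.0], [-0.0, 0.001, -1.0]]
ft_force: [-0.0, 0.5, -1.4]
opening: 0.0167
grasp_force: 58.9
```

Emit:
apply_moves:
  series:
    - [[0,0,0],[0.6,0,0],1]
    - [[0,0,0],[0.6,0,2],1]
    - [[0,0,0],[0.6,0,4],1]
    - [[0,0,0],[0.6,0,6],1]
    - [[0,0,0],[0.6,0,7],1]
    - [[0,0,0],[0.6,0,7.4],1]
    - [[0,0,0],[0.6,0,7.4],1]
    - [[0,0,0],[0.6,0,7.4],1]

```text
t: 20.78
tool_pos: [0.4972, -0.0852, 0.0513]
eef_rot: [[0.106, -0.994, 0.001], [-0.994, -0.106, -0.0], [0.0, -0.001, -1.0]]
ft_force: [0.2, -0.2, -0.7]
opening: 0.0166
grasp_force: 58.9
```

```bash
python3 - <<'E'
from h import *
st();p=sense()["tool_pos"]
b=capture("side"); o=np.array((215,175));k=10
crop(b,"s7.png",215,175,285,223,k); im=cv2.imread("pics/s7.png")
z=p[2]-.0412
for zz in(0,.01): ring(b,im,p,.022,z+zz,o,k,(0,0,255))
cv2.imwrite("pics/s7.png",im)
E
```

```text
20.7833 [ 0.4972 -0.0852  0.0513] trk [-99.3   1.3] f [ 0.2 -0.1  0.7] tq [ 0.02 -0.03 -0.04] g 58.9 0.0166 yaw -173.9
```

View pics/s7.png

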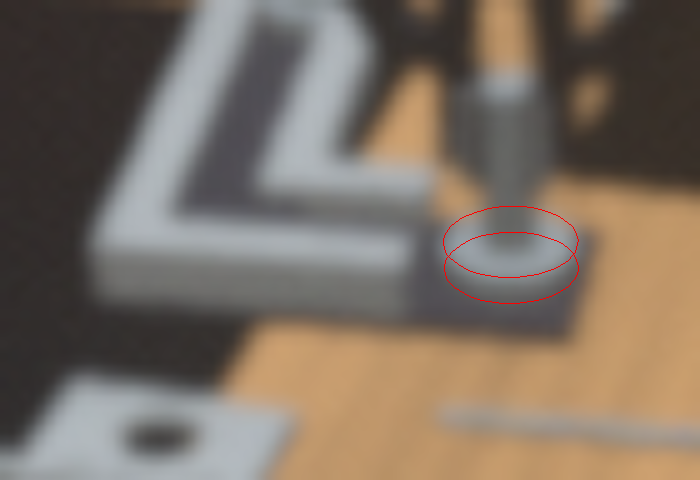

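Emit:
apply_moves:
  series:
    - [[0,0,0],[0.15,0,0.2],1]
    - [[0,0,0],[0.15,0,0.3],1]
    - [[0,0,0],[0.15,0,0.3],1]
    - [[0,0,0],[0.15,-1.2,0.3],1]
    - [[0,0,0],[0.15,-2.5,0.3],1]
    - [[0,0,0],[0.15,-3.8,0.3],1]
    - [[0,0,0],[0.15,-5,0.3],1]
    - [[0,0,0],[0.15,-6.5,0.3],1]
    - [[0,0,0],[0.15,-8,0.3],1]
    - [[0,0,0],[0.15,-9.3,0.3],1]
    - [[0,0,0],[0.15,-9.9,0.3],1]
    - [[0,0,0],[0.15,-9.9,0.3],1]

```text
t: 21.83
tool_pos: [0.5962, -0.0765, 0.0476]
eef_rot: [[0.105, -0.994, 0.0], [-0.994, -0.105, -0.0], [0.0, -0.0, -1.0]]
ft_force: [-0.3, 0.0, -0.6]
opening: 0.0166
grasp_force: 58.9
```

```bash
python3 -c "from h import *;st()"
```

```text
21.8333 [ 0.5962 -0.0765  0.0476] trk [ 0.1 -0.5] f [-0.1  0.3  0.6] tq [ 0.01 -0.02 -0.  ] g 58.9 0.0166 yaw -173.9
```

Emit:
apply_moves:
  series:
    - [[0,0,0],[1,0,0],1]
    - [[0,0,0],[2.5,0,0],1]
    - [[0,0,0],[4,0,0],1]
    - [[0,0,0],[5.5,0,0],1]
    - [[0,0,0],[7,0,0],1]
    - [[0,0,0],[8.5,0,0],1]
    - [[0,0,0],[9.8,0,0],1]
    - [[0,0,0],[10.4,0,0],1]
    - [[0,0,0],[10.4,0,0.05],1]
    - [[0,0,0],[10.4,0,0.05],1]

```text
t: 22.67
tool_pos: [0.6062, -0.1804, 0.0473]
eef_rot: [[0.105, -0.995, 0.0], [-0.995, -0.105, -0.0], [0.0, -0.0, -1.0]]
ft_force: [-0.4, -0.5, -1.5]
opening: 0.0166
grasp_force: 59.2
```

Emit:
apply_moves:
  series:
    - [[0,0,0],[0,0,0],0.4]
    - [[0,0,0],[0,0,0],0.4]
    - [[0,0,0],[0,0,0],0.4]
    - [[0,0,0],[0,0,0],0.4]
    - [[0,0,0],[0,0,-2],0.4]
    - [[0,0,0],[0,0,-5],0.4]
    - [[0,0,0],[0,0,-9],1]
    - [[0,0,0],[0,0,-9],1]
    - [[0,0,0],[0,0,-9],1]
    - [[0,0,0],[0,0,-9],1]

```text
t: 23.5
tool_pos: [0.6062, -0.1796, 0.1373]
eef_rot: [[0.106, -0.994, 0.0], [-0.994, -0.106, 0.001], [-0.001, -0.001, -1.0]]
ft_force: [0.4, -0.9, 0.1]
opening: 0.0032
grasp_force: 0.0
```

```bash
python3 -c "from h import *;st()"
```

```text
23.5 [ 0.6062 -0.1796  0.1373] trk [  -0.9 -104. ] f [ 1.  -0.3 -0.1] tq [-0.02  0.03 -0.03] g 0.0 0.0032 yaw -173.9
```

Emit:
apply_moves:
  series:
    - [[0,0,0],[-4,0.6,0],1]
    - [[0,0,0.05],[-8,1.2,0],1]
    - [[0,0,0.1055],[-12,1.8,0],1]
    - [[0,0,0.1055],[-16,2.4,0],1]
    - [[0,0,0.1055],[-19.5,2.9,0],1]
    - [[0,0,0.1055],[-21.4,3.05,0],1]
    - [[0,0,0.1055],[-21.4,3.05,0],1]
    - [[0,0,0.1055],[-21.4,3.05,4],1]
    - [[0,0,0.1055],[-21.4,3.05,7],1]
    - [[0,0,0.1055],[-21.4,3.05,9.2],1]
    - [[0,0,0.1055],[-21.4,3.05,9.2],1]

```text
t: 24.42
tool_pos: [0.5489, 0.0283, 0.0393]
eef_rot: [[-0.001, -1.0, -0.012], [-1.0, 0.001, -0.002], [0.002, 0.012, -1.0]]
ft_force: [-0.7, 0.1, -0.5]
opening: 0.0003
grasp_force: 0.0
```

Emit:
apply_moves:
  series:
    - [[0,0,0],[-1,-0.4,0],1]
    - [[0,0,0],[-2.5,-0.4,0],1]
    - [[0,0,0],[-4,-0.4,0],1]
    - [[0,0,0],[-5.5,-0.4,0],1]
    - [[0,0,0],[-7,-0.4,0],1]
    - [[0,0,0],[-8.5,-0.4,0],1]
    - [[0,0,0],[-10,-0.4,0],1]
    - [[0,0,0],[-11.5,-0.4,0],1]
    - [[0,0,0],[-13,-0.4,0],1]
    - [[0,0,0],[-14.5,-0.4,0],1]
    - [[0,0,0],[-16,-0.4,0],1]
    - [[0,0,0],[-17.5,-0.4,0],1]

```text
t: 25.42
tool_pos: [0.5572, 0.206, 0.0453]
eef_rot: [[0.0, -1.0, -0.0], [-1.0, -0.0, -0.0], [0.0, 0.0, -1.0]]
ft_force: [0.8, -3.6, 2.7]
opening: -0.0001
grasp_force: 1.7
```

Emit:
apply_moves:
  series:
    - [[0,0,0],[-0.5,0,0],1]
    - [[0,0,0],[-1,0,0],1]
    - [[0,0,0],[-1.4,0,0],1]
    - [[0,0,0],[-1.7,0,0],1]
    - [[0,0,0],[-1.9,0,0],1]
    - [[0,0,0],[-2,0,0],1]
    - [[0,0,0],[-2,0,0],1]

```text
t: 26.0
tool_pos: [0.5571, 0.2245, 0.045]
eef_rot: [[-0.0, -1.0, -0.001], [-1.0, 0.0, 0.0], [-0.0, 0.001, -1.0]]
ft_force: [-1.2, -0.4, -0.0]
opening: 0.0007
grasp_force: 0.4
```

Continue in small steps until the force rises.

Emit:
apply_moves:
  series:
    - [[0,0,0],[-0.1,0,0],1]
    - [[0,0,0],[-0.2,0,0],1]
    - [[0,0,0],[-0.3,0,0],1]
    - [[0,0,0],[-0.3,0,0],1]

```text
t: 26.33
tool_pos: [0.5571, 0.2275, 0.045]
eef_rot: [[-0.0, -1.0, -0.001], [-1.0, 0.0, -0.0], [0.0, 0.001, -1.0]]
ft_force: [1.1, -1.5, -1.7]
opening: -0.0003
grasp_force: 0.9
```

Emit:
apply_moves:
  series:
    - [[0,0,0],[-0.1,0,0],1]
    - [[0,0,0],[-0.2,0,0],1]
    - [[0,0,0],[-0.2,0,0],1]

```text
t: 26.58
tool_pos: [0.5572, 0.2297, 0.0451]
eef_rot: [[0.0, -1.0, -0.0], [-1.0, -0.0, -0.0], [0.0, 0.0, -1.0]]
ft_force: [-1.4, -1.9, -1.5]
opening: 0.0002
grasp_force: 0.9
```

Emit:
apply_moves:
  series:
    - [[0,0,0],[-0.1,0,0],1]
    - [[0,0,0],[-0.2,0,0],1]
    - [[0,0,0],[-0.2,0,0],1]

```text
t: 26.83
tool_pos: [0.5572, 0.2302, 0.0452]
eef_rot: [[0.0, -1.0, -0.001], [-1.0, -0.0, -0.003], [0.003, 0.001, -1.0]]
ft_force: [0.2, -6.7, -0.4]
opening: 0.0001
grasp_force: 3.2
```

Emit:
apply_moves:
  series:
    - [[0,0,0],[-0.1,0,0],1]
    - [[0,0,0],[-0.2,0,0],1]
    - [[0,0,0],[-0.2,0,0],1]

```text
t: 27.08
tool_pos: [0.5571, 0.2303, 0.0452]
eef_rot: [[-0.0, -1.0, -0.002], [-1.0, 0.0, -0.006], [0.006, 0.002, -1.0]]
ft_force: [0.6, -11.6, 1.5]
opening: 0.0001
grasp_force: 6.0
```

Emit:
apply_moves:
  series:
    - [[0,0,0],[2,0,0],1]
    - [[0,0,0],[4,0,0],1]
    - [[0,0,0],[4,0,-4],1]
    - [[0,0,0],[4,0,-8],1]
    - [[0,0,0],[4,0,-12],1]
    - [[0,0,0],[7,2,-14],1]
    - [[0,0,0],[10,4,-15],1]
    - [[0,0,0],[13,6,-15],1]
    - [[0,0,0],[16,8,-15],1]
    - [[0,0,0],[19,10,-15],1]
    - [[0,0,0],[22,12,-15],1]
    - [[0,0,0],[25,14,-15],1]

```text
t: 28.08
tool_pos: [0.417, -0.0171, 0.1961]
eef_rot: [[0.001, -1.0, 0.003], [-1.0, -0.001, 0.001], [-0.001, -0.003, -1.0]]
ft_force: [1.1, -1.5, 0.2]
opening: 0.0
grasp_force: 0.0
```

Emit:
apply_moves:
  series:
    - [[0,0,0],[3.5,1.5,0],1]
    - [[0,0,0],[7,3,0],1]
    - [[0,0,0],[10.5,4.5,0],1]
    - [[0,0,0],[14,6,0],1]
    - [[0,0,0],[17.5,7.5,0],1]
    - [[0,0,0],[21,9,0],1]
    - [[0,0,0],[25,11,0],1]
    - [[0,0,0],[29,12,0],1]
    - [[0,0,0],[31,12,0],1]
    - [[0,0,0],[31,12,0],1]
    - [[0,0,0],[31,12,0],1]

```text
t: 29.0
tool_pos: [0.2977, -0.3275, 0.1955]
eef_rot: [[-0.003, -1.0, 0.001], [-1.0, 0.003, -0.0], [0.0, -0.001, -1.0]]
ft_force: [0.5, 1.7, 0.2]
opening: 0.0001
grasp_force: 0.0
```

```bash
python3 - <<'E'
from h import *
st(); a=capture("top")
q=lambda x,y:(.5961+np.cos(.1055)*x-np.sin(.1055)*y,-.0761+np.sin(.1055)*x+np.cos(.1055)*y)
im=cv2.resize(a["frame"][150:260,60:400,::-1],None,fx=2.35,fy=2.35,interpolation=cv2.INTER_CUBIC)
im2=cv2.resize(a["frame"][150:235,240:380,::-1],None,fx=5.7,fy=4,interpolation=cv2.INTER_CUBIC)[:,:im.shape[1]]
cv2.imwrite("pics/f8.png",np.vstack([im,cv2.copyMakeBorder(im2,0,0,0,im.shape[1]-im2.shape[1],cv2.BORDER_CONSTANT)])[:600])
E
```

```text
29.0 [ 0.2977 -0.3275  0.1955] trk [-323.2 -218.6] f [-1.7 -0.5 -0.2] tq [ 0.12  0.02 -0.01] g 0.0 0.0001 yaw 179.8
```

View pics/f8.png

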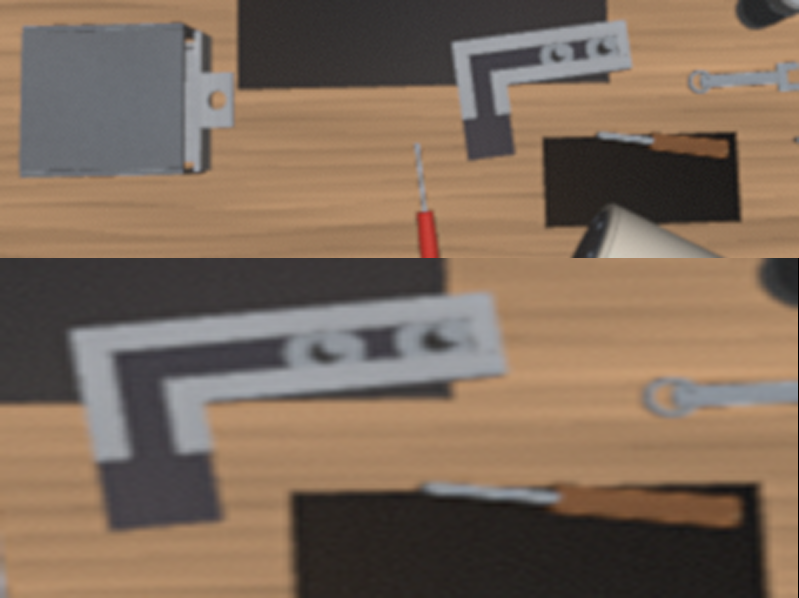

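```bash
python3 - <<'E'
from h import *
a=capture("top")
crop(a,"h9.png",300,195,390,240,8)
im=cv2.imread("pics/h9.png")
cv2.imwrite("pics/h9.png",im)
f=lambda u,v,z:ray(a,(240+(u+.5)/5.7-.5,150+(v-258+.5)/4-.5),z)
for n,u,v,z in [("tip",428,489,.029),("rod0",555,497,.029),("h0",557,498,.032),("h1",741,510,.032),("mat",300,492,.002),("mat",755,487,.002)]: print(n,f(u,v,z).round(4))
E
```

```text
tip [ 0.4978 -0.2294  0.029 ]
rod0 [ 0.4904 -0.2972  0.029 ]
h0 [ 0.4895 -0.2975  0.032 ]
h1 [ 0.4785 -0.3953  0.032 ]
mat [ 0.4976 -0.1633  0.002 ]
mat [ 0.4965 -0.413   0.002 ]
```

View pics/h9.png

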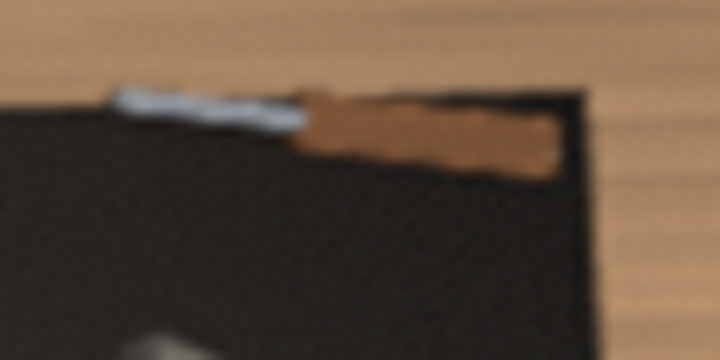

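The last crop shows the hook knocked slightly aside. It still lies flat on the mat: the tip is about 58 mm from the mat's centre line (limit 70 mm) and the handle about 44 mm. Both spindles stand in the long leg, the corner is free and the drawer is shut.

```bash
python3 -c "from bench import *;print(finish_job())"
```

```text
the job is handed in; nothing more can be done
None
```

The job is handed in, with no verdict returned: the drawer was pulled out with the hook and pushed shut, both spindles found in it stand in the track's long leg with the corner free, and the hook, knocked a few centimetres aside during the run, still lies flat on its mat with its tip at the mat's edge.

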